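# Hold the threading hook in the marked slot of a loom's heddle

## Robot

A 7-joint arm with a two-finger parallel gripper is mounted at the origin on a cart in front of the work surface, level with it; the furniture and walls round the work are solid. World frame = base frame: x ahead of the robot, y to its left, z up, the work surface at z = 0. Lengths are in m, angles in rad, forces in N, time in s.
With the tool pointing down it reaches from about 0.425 to 0.95 m from the base axis. Payload 4.7 kg.
Tool frame: the origin (TCP) lies on the centre line of the jaws, within the pads' length; the fingertips stand robot.nose_length ahead of it and the grasp point (between the pads) lies 8 mm behind it (robot.nose_length is the distance from the TCP to the fingertips, in m); z points along the fingers, y is the line along which they close (so a half turn about z gives the same grasp; the last joint's range is limited). The gripper opens to 85 mm and grips with 20 to 120 N. Pads are 22 mm wide; open, the fingers measure 114 mm over their backs; the gripper's body (76 mm by 85 mm) begins 54 mm behind the grasp point. The pads swing forward as they close: fully open they stand 13 mm farther back than shut.
Start: joints at [1.29, 0.469, -0.049, 1.532, 0.024, 1.141, -0.082], TCP at [0.168, -0.654, 0.242] pointing down, gripper open.
Joint ranges: [-2.59, 2.59], [-0.33, 1.99], [-1.39, 1.29], [0.1, 2.45], [-1.04, 4.18], [0.21, 1.99], [-2.66, 2.66]. Speed limits (rad/s): [2.57, 2.57, 3.14, 3.14, 3.14, 3.14, 3.14].

## Interface

Orientations are given as [roll, pitch, yaw] about the fixed x, y, z axes, in that order (R = Rz(yaw) Ry(pitch) Rx(roll)).
In Python, from plant import robot gives the robot as it stands. Calls block until the motion is done:
- robot.goto(position, orientation): joint-space move of the TCP to a pose.
- robot.move_straight(position, vel=0.15, attitude=None, contact_N=None): straight line of the TCP; attitude=None keeps the orientation; vel is the mean speed in m/s. With contact_N (N) it stops when the force on the tool has changed by that much, and returns True; else False.
- robot.move_joints(angles): joint-space move.
- robot.grip(opening, strength=None): opening from 0.0 (shut) to 1.0 (fully open); strength is the grip in N (None keeps the last); returns when the fingers have stopped.
- robot.sleep(seconds).
- robot.inverse_kinematics(position, orientation): joint angles nearest the present ones, or None.
- robot.sense(): the state.
- robot.grab_frame(name): name is "scene" or "top"; returns a dict with "image" (384x512x3 uint8, red, green, blue), "range_z" (384x512 float32, m along the optical axis (not along the pixel's ray), 0 where there is no reading), "fx", "fy", "cx", "cy" (pixels), "dist_coeffs" ([k1, k2, p1, p2, k3] as OpenCV has them; the pictures are not rectified), "R" (3x3) and "t" (3): a world point X has camera coordinates R X + t. Camera axes: x right, y down, z forward; pixel columns grow to the right and rows downward; lengths in m; the calibration is good to about 2 mm. A picture is of the moment at which its call begins.
A pose or a line that the arm cannot do raises robot.IKError and nothing moves.
- robot.close_job(): hands the job in; it is judged then, once.
The state is a dict: "t": time; "joint_pos": joint angles; "joint_velocities": joint speeds; "effort": joint torques, N m; "tcp_pos": TCP position; "tcp_rot": TCP orientation; "wrist_force": force on the tool from outside, world axes, zero at the start; "torque": the same for the moment, N m; "opening": opening from 0.0 (shut) to 1.0 (fully open); "gripper_force": force on a finger pad.
Only numpy, scipy, OpenCV 4.12 (cv2) and the standard library are available. Lean on these libraries where they do the work, as an engineer would, in place of code of your own. Each camera call takes 0.05 s, during which the arm holds its last target. There are 200 camera calls.

## Task

I am about to warp the little loom: take the flat threading hook with the green handle out of its stand and put its blade straight down through the slot of the heddle that the red clip marks, about midway along the slot where the row of eyes is, until the brass shoulder rests on the bars and the barb is clear below. Finish while holding it there, upright and with a light press of a few newtons, so that I can lay the yarn loop on the barb; do not let go of it. Leave the yarn ball, the thread cone and the paper tape alone, and do not force the plastic bars.

Things in the scene. Friction and masses are not known exactly. Their poses are not given: they have to be found in the camera images.
- hook: Loose threading hook (60 g), upright in its stand at the start. Origin: middle of the brass shoulder's underside, which rests on stand or bars. Green flat handle along +z: 14 mm thick in y (grip here), 22 mm wide in x, top at 78 mm. Flat steel blade along -z: 45 mm long, 12 mm wide in x, 2.4 mm thick in y, round end; barb mouth 28 to 36 mm down at +x. A half turn about z makes no difference.
- hook_tip (a point): Lower end of the hook's blade, 45 mm below the hook's origin along its -z.
- hook_stand: Fixed dark wooden block 70 x 60 mm, 56 mm high, on a foot 86 x 76 x 8 mm; origin: centre of its underside on the table. A pocket 16 (along its x) x 6 mm, 48 mm deep, in its top holds the blade; the hook's shoulder rests on the top, the hook's x lies along the stand's x.
- loom: Small wooden loom, fixed, 270 mm along its x, 260 mm along y, two knobs on its -y side; origin: centre of its footprint on the table. A level blue plastic heddle lies on it, 120 mm in x, 230 mm in y, its long rails' tops at z = 84 mm; brass turn buttons (87 mm) and wooden end stops (89 mm) at its corners. Below the heddle is free space to the table.
- heddle_mid (a point): Middle of the heddle at the level of the bar tops (82 mm above the table): centre of the middle slot. Axes as the loom's. 18 rigid round-topped bars run along x, 5 mm wide, 7 mm thick, at 10 mm pitch in y; the 17 slots between them are 5 mm wide and 84 mm long in x. A row of small dark eyes crosses the bars at x = 0.
- clip_red: Red plastic marker clip, 22 x 8 mm, 12 mm high, fixed on the heddle's near long rail (loom x = -51 mm), in line with the slot it marks. Origin: centre of its foot on the rail's top, 84 mm above the table; +x points along its slot, as the loom's x. Three clips (red, yellow, white) sit 50 mm apart, at the middle slot and either side, and change places.
- clip_red_slot (a point): The spot to work at: centre of the slot marked by the red clip (halfway along it, in the row of eyes), on the level of the bar tops; 51 mm from clip_red along its +x and 2 mm lower. x runs along the slot, y across it.
- clip_yellow: Like clip_red but yellow; marks another slot.
- clip_white: Like clip_red but white; marks another slot.
- yarn_ball: White ball of crochet thread, 85 mm across, 79 mm high, loose; origin: centre of its underside. Leave it alone.
- gold_cone: Gold thread cone, 62 mm across, 150 mm high, loose; origin: centre of its underside. Leave it alone.
- paper_tape: Yellow roll of paper tape lying flat, 41 mm across, 15 mm high, loose; origin: centre of its underside. Leave it alone.

How it is judged:
By the outcome, as a careful person would: the job done as asked, in the order asked, and still so for the second after the job is handed in, while the arm keeps its last pose, push and grip.
It also fails if it takes over 45 s, if anything falls off the work surface, if the arm or the gripper's body presses on something with over 40 N, if the wrist force passes 120 N, or if a joint passes its speed limit or range.

## Working session

There is one attempt and no reset: what is moved stays moved. The work goes in short steps, each a Python script; the robot and the scene stay as the last script left them, time stands still between calls to the robot, and variables do not carry over. Pictures are saved under pics/ and viewed, at most 10 in all, crops included, and the job is handed in when it is done.

```bash
ls; mkdir -p pics
python3 - <<'E'
from plant import robot
import cv2,numpy as np,pickle
s=robot.sense();print(s, robot.nose_length)
F={}
for n in("scene","top"):
    f=robot.grab_frame(n);F[n]=f
    cv2.imwrite(f"pics/{n}0.png",f["image"][:,:,::-1]);print(n,f["fx"],f["fy"],f["cx"],f["cy"],f["dist_coeffs"],f["R"],f["t"])
pickle.dump(F,open("f0.pkl","wb"))
E
```

```text
pics
{'t': 0.0, 'joint_pos': array([ 1.29009037,  0.46944117, -0.04857914,  1.53371809,  0.02415473,
        1.14099269, -0.08229601]), 'joint_velocities': array([-0.00093043,  0.00025678, -0.00174164, -0.00074999, -0.00013129,
       -0.00020128, -0.00084412]), 'effort': array([ 5.21861551e-06, -5.10315299e+01, -4.65192972e-02, -2.37711883e+01,
        1.06863747e-02,  7.75721390e-03,  3.60181858e-06]), 'tcp_pos': array([ 0.16802318, -0.65316238,  0.24125132]), 'tcp_rot': array([-3.13962470e+00,  1.30007867e-04,  2.51850983e-01]), 'wrist_force': array([ 0.05840298, -0.19029355,  0.05811653]), 'torque': array([0.03288827, 0.012133  , 0.00830305]), 'gripper_force': 0.0, 'opening': 1.0053435056267042} 0.011
scene 381.36159685006527 381.36159685006527 250.45699946312402 189.6397972996594 [-0.04238142  0.          0.          0.          0.        ] [[-0.77460016 -0.63240072  0.00799513]
 [-0.34247567  0.40878886 -0.84593267]
 [ 0.53170011 -0.65799773 -0.53322977]] [0.3922893  0.26008089 0.7297743 ]
top 412.8769440271284 412.8769440271284 252.67715630595637 194.9270344646943 [-0.07055881  0.          0.          0.          0.        ] [[ 0.0271368  -0.99960563  0.00722324]
 [-0.98161373 -0.02801273 -0.18881149]
 [ 0.18893937 -0.00196669 -0.98198678]] [-0.02974844  0.53085432  1.22244332]
```

View pics/scene0.png

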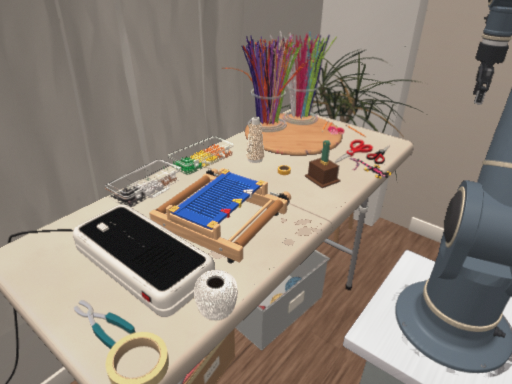

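View pics/top0.png

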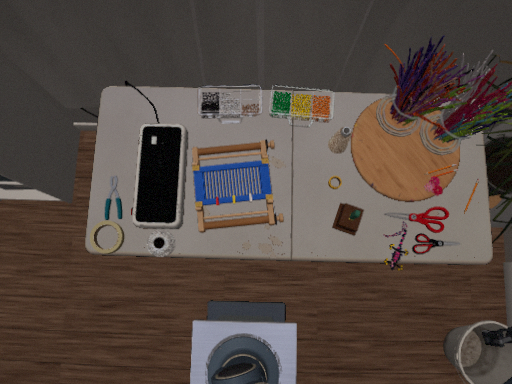

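The scene view shows the loom at about (222,205), with the blue heddle and its clips on the near rail, and the stand with its green handle at (323,165). In the top view the loom is at (233,185), the clips lie near (218..250,199), and the stand is at (348,218) with the handle at (355,213).

```bash
cat > h.py <<'E'
import cv2,numpy as np
def ray(f,px):
    K=np.array([[f["fx"],0,f["cx"]],[0,f["fy"],f["cy"]],[0,0,1]])
    u=cv2.undistortPoints(np.array(px,float).reshape(-1,1,2),K,np.array(f["dist_coeffs"],float)).reshape(-1,2)
    d=np.c_[u,np.ones(len(u))]@f["R"]
    return -f["R"].T@f["t"],d
def onz(f,px,z):
    c,d=ray(f,px);return c+d*((z-c[2])/d[:,2])[:,None]
def proj(f,X):
    K=np.array([[f["fx"],0,f["cx"]],[0,f["fy"],f["cy"]],[0,0,1]])
    return cv2.projectPoints(np.array(X,float).reshape(-1,3),cv2.Rodrigues(f["R"])[0],f["t"],K,np.array(f["dist_coeffs"],float))[0].reshape(-1,2)
def mask(f,lo,hi):
    return cv2.inRange(cv2.cvtColor(f["image"],cv2.COLOR_RGB2HSV),np.array(lo),np.array(hi))
def blobs(m,amin=4):
    n,_,st,ce=cv2.connectedComponentsWithStats(m)
    return [(ce[i],st[i]) for i in range(1,n) if st[i][4]>=amin]
E
python3 - <<'E'
import pickle;from h import *
np.set_printoptions(precision=4,suppress=True)
F=pickle.load(open("f0.pkl","rb"))
roi={"top":(185,130,380,250),"scene":(145,130,350,260)}
cols={"blue":((100,120,60),(128,255,255)),"red":((0,170,120),(6,255,255)),"red2":((172,170,120),(180,255,255)),"yel":((20,150,150),(32,255,255)),"green":((65,80,30),(95,255,255)),"dark":((0,60,20),(14,255,110))}
zz={"blue":.084,"red":.09,"red2":.09,"yel":.09,"green":.1,"dark":.056}
for n,f in F.items():
    x0,y0,x1,y1=roi[n];R=np.zeros((384,512),np.uint8);R[y0:y1,x0:x1]=255
    for c,(lo,hi) in cols.items():
        for ce,st in blobs(mask(f,lo,hi)&R,5 if c!="blue" else 60)[:6]:
            print(n,c,ce,st,onz(f,[ce],zz[c])[0])
f=F["top"];R=np.zeros((384,512),np.uint8);R[130:250,185:290]=255
m=cv2.morphologyEx(mask(f,*cols["blue"])&R,cv2.MORPH_CLOSE,np.ones((7,7)))
c=max(cv2.findContours(m,0,2)[0],key=cv2.contourArea)
P=onz(f,c.reshape(-1,2),.084)[:,:2]*1000
print(cv2.minAreaRect(P.astype(np.float32)))
a=F["top"]["image"][130:250,185:380,::-1];cv2.imwrite("pics/crop1.png",cv2.resize(a,None,fx=4.1,fy=4.1,interpolation=cv2.INTER_CUBIC))
a=F["scene"]["image"][135:265,145:345,::-1];cv2.imwrite("pics/crop2.png",cv2.resize(a,None,fx=4,fy=4,interpolation=cv2.INTER_CUBIC))
E
```

```text
scene blue [215.3042 198.7661] [ 174  172   85   56 2206] [0.5653 0.0663 0.084 ]
scene red [226.5833 210.9167] [224 210   5   4  12] [0.5033 0.0929 0.09  ]
scene red2 [340.     130.2857] [338 130   5   2   7] [ 0.5254 -0.5036  0.09  ]
scene red2 [227.5714 209.4286] [225 209   5   3   7] [0.5056 0.087  0.09  ]
scene yel [199.9216 153.8039] [191 150  19   8  51] [ 0.7615 -0.0732  0.09  ]
scene yel [198.5    157.1667] [197 156   4   3   6] [ 0.749  -0.0552  0.09  ]
scene yel [211.     158.0278] [206 156  11   5  36] [ 0.7172 -0.0749  0.09  ]
scene yel [238.2857 201.    ] [236 200   5   4  14] [0.5094 0.0441 0.09  ]
scene green [325.1268 151.5634] [322 142   7  19  71] [ 0.4735 -0.3096  0.1   ]
scene green [186.55   164.8917] [176 158  20  14 120] [0.7265 0.0117 0.1   ]
scene green [199.1667 165.    ] [198 164   3   3   6] [ 0.6993 -0.0104  0.1   ]
scene dark [322.5203 173.4585] [306 159  33  29 615] [ 0.4483 -0.2601  0.056 ]
scene dark [284.     167.5833] [281 167   7   2  12] [ 0.5547 -0.2166  0.056 ]
scene dark [210.     173.7143] [207 173   7   3   7] [ 0.6977 -0.0485  0.056 ]
scene 
[... 714 characters left out ...]
51  0.09  ]
top yel [196.4 204. ] [196 203   2   3   5] [0.4917 0.1517 0.09  ]
top green [354.807  214.2807] [350 210  10   9  57] [ 0.4724 -0.318   0.1   ]
top dark [341.2333 146.25  ] [334 137  13  16  60] [ 0.695  -0.2905  0.056 ]
top dark [269.1875 145.6875] [265 143   9   6  16] [ 0.6897 -0.0626  0.056 ]
top dark [228.4822 150.5381] [198 145  63  13 197] [0.67   0.0648 0.056 ]
top dark [362.7101 173.6957] [351 147  29  46  69] [ 0.6078 -0.3567  0.056 ]
top dark [198.3 162.3] [197 160   3   5  10] [0.6292 0.1575 0.056 ]
top dark [267.  202.2] [266 200   4   5  10] [ 0.509  -0.0594  0.056 ]
((561.878173828125, 49.03736114501953), (118.41661071777344, 227.9320831298828), 7.552413463592529)
```

View pics/crop1.png

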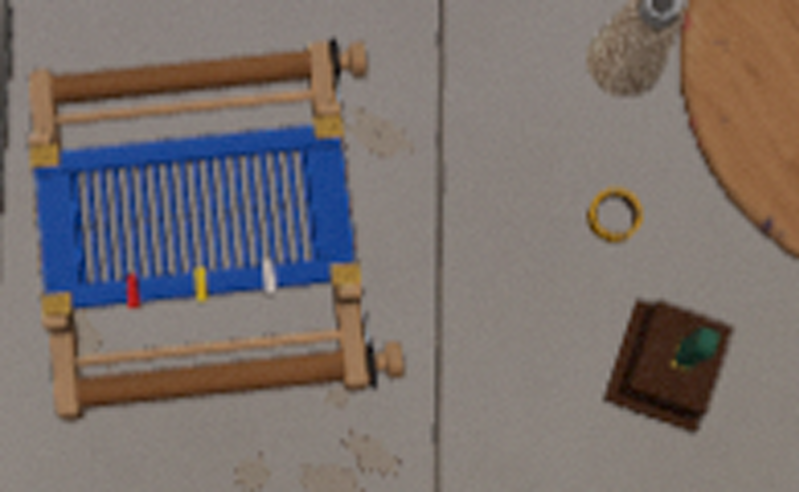

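View pics/crop2.png

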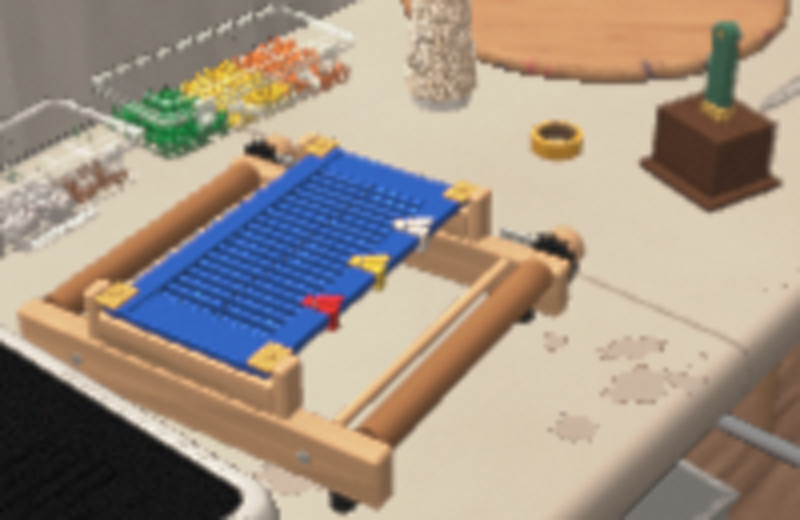

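The crops show red, yellow and white clips from left (+y) to right, with yellow at the middle slot. The heddle rectangle and the clip line agree on a loom yaw of about 7.5°. I still need the stand pose, and I'll refine the heddle pose with range points.

Run:
```python
import pickle;from h import *
np.set_printoptions(precision=4,suppress=True)
F=pickle.load(open("f0.pkl","rb"))
for n,f in F.items():
    v,u=np.mgrid[0:384,0:512];px=np.c_[u.ravel(),v.ravel()]
    c,d=ray(f,px);X=(c+d*f["range_z"].reshape(-1,1)).reshape(384,512,3)
    hsv=cv2.cvtColor(f["image"],cv2.COLOR_RGB2HSV)
    near=(np.hypot(X[...,0]-.457,X[...,1]+.305)<.08)&(f["range_z"]>0)
    g=(hsv[...,0]>65)&(hsv[...,0]<95)&(hsv[...,1]>80)
    T=X[near&~g&(abs(X[...,2]-.056)<.006)]
    r=cv2.minAreaRect((T[:,:2]*1000).astype(np.float32));print(n,"top",len(T),np.median(T[:,2]),r,T.mean(0))
    H=X[near&g];print("handle",len(H),H.min(0),H.max(0),np.median(H,0))
    if n=="top":
        B=(hsv[...,0]>100)&(hsv[...,0]<128)&(hsv[...,1]>120)&(abs(X[...,0]-.56)<.1)&(abs(X[...,1]-.05)<.15);print("blue z",np.percentile(X[B][:,2],[5,50,95]))
    # stand outline (dark or green vs table), colour only
    x0,y0,x1,y1=(325,195,375,245) if n=="top" else (298,135,348,192)
    m=np.zeros((384,512),np.uint8);m[y0:y1,x0:x1]=((hsv[y0:y1,x0:x1,2]<130)&(hsv[y0:y1,x0:x1,1]>70))*255
    k=max(cv2.findContours(m,0,2)[0],key=cv2.contourArea)
    print("outline corners",cv2.approxPolyDP(cv2.convexHull(k),2,True).reshape(-1,2).tolist())
    if n=="top": print("foot rect",cv2.minAreaRect((onz(f,k.reshape(-1,2),.008)[:,:2]*1000).astype(np.float32)))
```

```text
scene top 235 0.05683354325231538 ((475.7878112792969, -315.4245300292969), (63.681060791015625, 71.49797821044922), 73.6280288696289) [ 0.4717 -0.3071  0.0564]
handle 70 [ 0.4661 -0.3132  0.0715] [ 0.4822 -0.3055  0.1311] [ 0.4726 -0.3094  0.0994]
outline corners [[327, 141], [338, 166], [339, 180], [322, 187], [305, 175], [309, 163]]
top top 373 0.054974682984525236 ((472.9880065917969, -318.1946105957031), (62.07878875732422, 71.43743133544922), 70.73026275634766) [ 0.4711 -0.315   0.0551]
handle 56 [ 0.4621 -0.3231  0.0735] [ 0.481  -0.3086  0.138 ] [ 0.4689 -0.3133  0.1214]
blue z [0.0773 0.0816 0.0861]
outline corners [[340, 203], [362, 210], [354, 234], [333, 227]]
foot rect ((472.89154052734375, -318.0821838378906), (76.846923828125, 87.44514465332031), 71.959716796875)
```

Run:
```python
from plant import robot
import numpy as np,cv2
np.set_printoptions(precision=4,suppress=True)
yaw=np.radians(-18);P=[.473,-.317]
robot.goto([*P,.22],[np.pi,0,yaw])
print(robot.sense()["tcp_pos"],robot.sense()["tcp_rot"],robot.sense()["t"],robot.sense()["joint_pos"])
print(robot.move_straight([*P,.096],vel=.12,contact_N=8))
f=robot.grab_frame("scene");a=f["image"][90:210,260:400,::-1];cv2.imwrite("pics/g1.png",cv2.resize(a,None,fx=4,fy=4,interpolation=cv2.INTER_CUBIC))
robot.grip(0.0,25)
s=robot.sense();print(s["tcp_pos"],s["opening"],s["gripper_force"],s["wrist_force"],s["torque"],s["t"])
```

```text
[ 0.4725 -0.3182  0.22  ] [ 3.1409 -0.     -0.3159] 1.7667 [ 0.6203  0.3231 -0.1279  1.8097  0.0486  1.0117 -1.4136]
False
[ 0.473 -0.317  0.096] 0.15715476000912512 29.65783327817917 [-0.3597  0.6763 -0.0832] [ 0.0038  0.0295 -0.0065] 3.6417
```

View pics/g1.png

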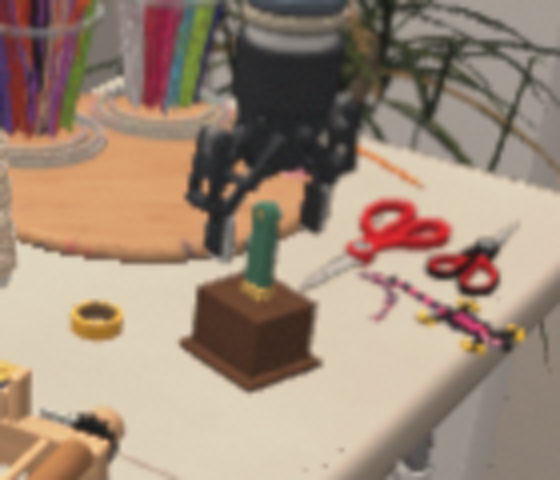

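Just before closing, the picture shows the open fingers straddling the green handle. The opening of 0.157 (13.4 mm) matches the 14 mm handle. Next I'll lift and carry it over.

```bash
cat > tgt.py <<'E'
import numpy as np
Y=np.radians(7.5); ex=np.array([np.cos(Y),np.sin(Y)]); ey=np.array([-np.sin(Y),np.cos(Y)])
mid=np.array([.562,.049]); slot=mid+.05*ey
A=[np.pi,0,Y]
E
python3 - <<'E'
from plant import robot
import numpy as np,cv2,pickle
from tgt import *
np.set_printoptions(precision=4,suppress=True)
robot.grip(0.0,60)
robot.move_straight([.473,-.317,.25],vel=.15)
s=robot.sense();print(s["opening"],s["gripper_force"],s["wrist_force"])
robot.move_straight([*slot,.25],vel=.2,attitude=A)
robot.move_straight([*slot,.180],vel=.1);robot.sleep(.3)
s=robot.sense();print(slot,s["tcp_pos"],s["tcp_rot"],s["wrist_force"],s["torque"],s["opening"],s["t"])
F={n:robot.grab_frame(n) for n in("scene","top")};pickle.dump(F,open("f1.pkl","wb"))
a=cv2.resize(F["scene"]["image"][130:240,165:285,::-1],None,fx=5,fy=5,interpolation=cv2.INTER_CUBIC)
cv2.imwrite("pics/h1.png",a)
E
```

```text
0.15873533587533914 59.65458691120148 [-0.6787  0.1428 -1.2027]
[0.5555 0.0986] [0.5557 0.0986 0.1805] [ 3.1415 -0.0009  0.1309] [-0.092  -0.2006 -0.2944] [ 0.0104  0.0753 -0.0205] 0.15782326286271867 8.45
```

View pics/h1.png

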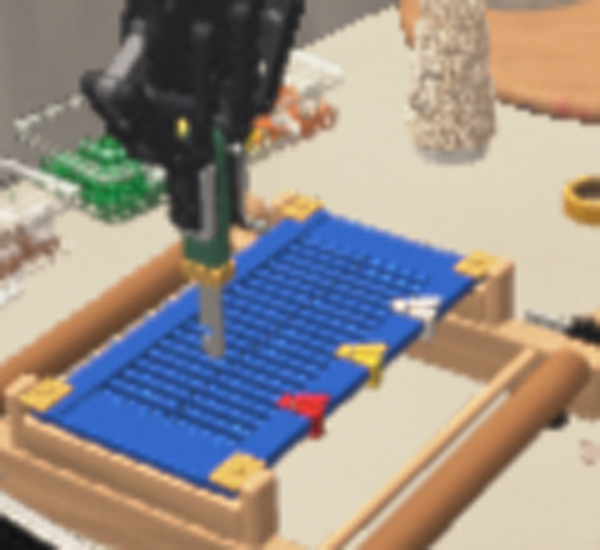

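The hook hangs upright with its tip at about pixel (208,201), above the red clip's row. I'll measure the slot phase in both views, and the blade's pixels against where the arm pose puts it.

Run:
```python
import pickle;from h import *;from tgt import *
from scipy.ndimage import map_coordinates
np.set_printoptions(precision=2,suppress=True)
F0=pickle.load(open("f0.pkl","rb"));F1=pickle.load(open("f1.pkl","rb"))
ys=np.arange(-.082,.082,.0005)
for n in("top","scene"):
    f=F0[n];hsv=cv2.cvtColor(f["image"],cv2.COLOR_RGB2HSV)
    chan=(-hsv[...,1].astype(float)) if n=="top" else -f["image"][...,2].astype(float)
    for z in(.082,.078):
      out=[]
      for x in (-.03,-.02,-.01,.01,.02,.03):
        X=np.c_[(mid+x*ex)+ys[:,None]*ey,np.full(len(ys),z)]
        p=proj(f,X);s=map_coordinates(chan,[p[:,1],p[:,0]],order=1);s=s-s.mean()
        c=(s*np.exp(2j*np.pi*ys/.01)).mean();out.append((np.angle(c)/(2*np.pi)*10,abs(c)))
      print(n,z,np.array(out).T)
    r=f["image"].astype(int);rm=((r[...,0]>150)&(r[...,1]<70)&(r[...,2]<80)).astype(np.uint8)
    x0,y0,x1,y1=(205,185,225,215) if n=="top" else (215,200,240,220)
    q=np.argwhere(rm[y0:y1,x0:x1])[:,::-1].mean(0)+[x0,y0]
    print(n,"red px",q,"pred",proj(f,[[*(mid-.051*ex+.05*ey),.09]]))
f=F1["scene"];tip=np.array([.5557,.0986,.0955])
print("tip, shoulder pred",proj(f,[tip,tip+[0,0,.02],tip+[0,0,.045]]))
d=np.abs(f["image"].astype(int)-F0["scene"]["image"]).sum(2)
hs=cv2.cvtColor(f["image"],cv2.COLOR_RGB2HSV)
for v in range(184,206):
    c=[u for u in range(195,220) if d[v,u]>60 and hs[v,u,1]<110]
    print(v,c)
```

```text
top 0.082 [[-0.2  -0.19 -0.15 -0.07 -0.1  -0.06]
 [33.5  33.15 33.23 33.38 34.25 32.88]]
top 0.078 [[-0.13 -0.11 -0.09  0.01 -0.01  0.02]
 [33.98 33.28 33.48 33.47 34.37 33.18]]
top red px [216.53 200.73] pred [[216.67 200.18]]
scene 0.082 [[ 0.11 -0.1   0.11  0.53  0.09  0.21]
 [ 6.05  7.64  7.96  7.71  7.59  7.51]]
scene 0.078 [[-4.23 -4.6  -4.66 -3.67 -4.35 -4.6 ]
 [ 5.93  7.36  7.07  3.93  6.84  7.2 ]]
scene red px [226.28 210.94] pred [[226.37 210.46]]
tip, shoulder pred [[208.65 201.91]
 [208.22 194.89]
 [207.67 185.86]]
184 [211]
185 [210, 211]
186 [209, 210]
187 [204, 205, 206, 207, 208, 209]
188 [205, 206, 207, 208, 209]
189 [205, 206, 207, 208]
190 [205, 206, 207, 208, 209]
191 [205, 206, 207, 208, 209]
192 [205, 206, 207, 208, 209]
193 [205, 206, 207, 208, 209]
194 [205, 206, 207, 208, 209]
195 [207, 208, 209]
196 [207, 208, 209]
197 [205, 206, 207, 208, 209]
198 [205, 206, 207, 208, 209]
199 [205, 206, 207, 208, 209]
200 [206, 207, 208, 209]
201 [207, 208]
202 []
203 []
204 []
205 []
```

The slot phase in the top view agrees with the model to 0.1 mm. The blade sits about 3 mm to +x in the grip, which is along the slot and harmless; I'll offset by 2 mm. Now down, feeling for contact.

Run:
```python
from plant import robot
from tgt import *
np.set_printoptions(precision=4,suppress=True)
p=slot-.002*ex
robot.move_straight([*p,.175],vel=.05);robot.sleep(.2)
hit=robot.move_straight([*p,.150],vel=.02,contact_N=2.5)
s=robot.sense();print(hit,s["tcp_pos"],s["wrist_force"],s["torque"],s["t"])
if not hit:
    hit=robot.move_straight([*p,.128],vel=.03,contact_N=3)
    s=robot.sense();print(hit,s["tcp_pos"],s["wrist_force"],s["torque"],s["t"])
```

```text
False [0.5536 0.0983 0.1501] [-0.726  -0.5542 -0.5505] [0.0308 0.0155 0.0266] 10.4083
False [0.5537 0.0984 0.1281] [ 0.0178  0.8886 -0.896 ] [-0.0285  0.0295  0.0582] 11.2917
```

Run:
```python
from plant import robot
from tgt import *
import cv2
np.set_printoptions(precision=4,suppress=True)
p=slot-.002*ex
robot.sleep(.3);b=robot.sense()["wrist_force"]
hit=robot.move_straight([*p,.114],vel=.01,contact_N=3)
s=robot.sense();print(b,hit,s["tcp_pos"],s["wrist_force"],s["torque"],s["t"])
robot.sleep(1)
s=robot.sense();print(s["tcp_pos"],s["tcp_rot"],s["wrist_force"],s["torque"],s["opening"],s["t"])
f=robot.grab_frame("scene");cv2.imwrite("pics/i1.png",cv2.resize(f["image"][130:240,165:285,::-1],None,fx=5,fy=5,interpolation=cv2.INTER_CUBIC))
```

```text
[-0.2601  0.1228 -1.3956] True [0.5535 0.0983 0.122 ] [-0.0603  0.2365  3.9748] [-0.028   0.0953 -0.0056] 12.3417
[0.5535 0.0983 0.122 ] [3.1416 0.0002 0.1309] [-0.1615 -0.3164  5.1538] [-0.018   0.1074  0.0444] 0.1539432901306496 13.3417
```

View pics/i1.png

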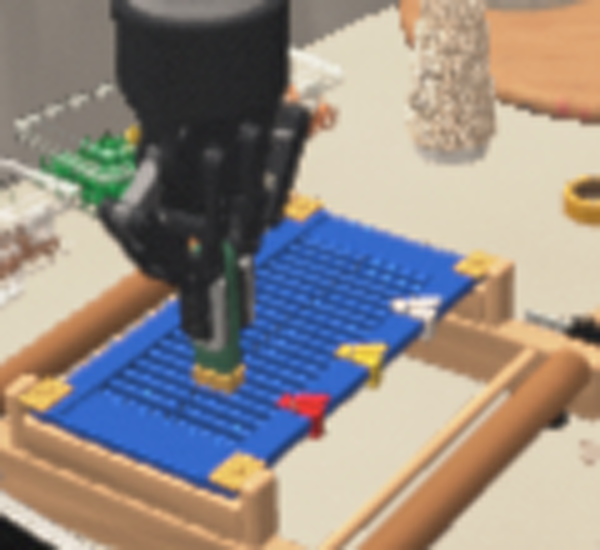

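The shoulder is seated on the bars in the red clip's slot at the row of eyes, at about crop (218,377). TCP z is 0.122, exactly the predicted seated height. I'll check that the press is steady, then hand in.

Run:
```python
from plant import robot
import numpy as np
z=[]
for _ in range(10): robot.sleep(.05);z.append(robot.sense()["wrist_force"][2])
print(np.mean(z),np.std(z))
if 2<np.mean(z)<8: print(robot.close_job())
```

```text
5.539660692199282 0.5552134790895498
the job is handed in; nothing more can be done
None
```

The hook is down through the slot at the red clip, midway along at the row of eyes, with its brass shoulder on the bars. The arm is still holding it upright with a steady press of about 5.5 N, and the job is handed in. I didn't see the barb below the bars, but the shoulder is at its seated height.

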